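# Hold the tray stack's sprung tensioner arm back past its click

### The job

The tray stack has to be freed for lifting out: first take the egg cup from where it blocks the swing of the sprung tensioner arm and stand it mouth-up on the floor of the top tray, setting it down rather than dropping it. Then push the arm by its handle away from the trays until it has passed its click (the pin pops up again behind the bar), and finish while still holding it back there with the gripper, because it springs shut if let go. Leave the pacifier case, the bead ring and the giraffe teether where they are.

Things in the scene. Friction and masses are not known exactly. Their poses are not given: they have to be found in the camera images.
- rack: Fixed chipboard plinth, 12 mm thick, with a stack of three clear trays, the arm's pivot and the click pin. Origin at shelf height; at yaw 0 x points away from the robot, y to its left; yaw within 0.3 rad. In its frame (mm) the plinth spans x -47 to 118, y -90 to 160; the trays x -30 to 80, y 0 to 150, up to z 126. The arm lies along the trays' -y side and swings out towards -y.
- top_tray (a point): Centre of the inner floor of the top tray, 91 mm above the shelf; same axes as the rack. The tray is open and empty, inside 104 mm (x) by 144 mm (y), walls 3 mm thick rising 35 mm above this floor.
- egg_cup_center (a point): White ceramic egg cup standing mouth-up on the shelf in the arm's swing, 80 to 100 mm to the rack's -y side of the closed arm. Point on its axis, half-way up; z up. 62 mm tall, about 80 g; bowl 45 to 46 mm in outer diameter from 36 mm above the foot up to the rim, below that a stem 18 mm and a foot 38 mm in diameter.
- egg_cup: The same egg cup; origin at the centre of the underside of its foot, z up along its axis.
- tensioner_arm (a joint): Angle of the sprung steel arm about its upright pivot, rad: 0 closed, its roller against the trays; grows as the handle swings away from them (counter-clockwise from above); end stop 0.85. A spring pushes it shut: 3.5 N at the handle at 0, 8 N at 0.65, about 2 N more as the bar mounts the click pin, which it rides over from 0.33 to 0.55. It never stays open by itself.
- pivot_axis (a point): The arm's upright pivot axis, at the height of the bar's axis, 55 mm above the shelf; in the rack frame at x 90, y -30 mm. Fixed; same axes as the rack.
- handle_post (a point): The arm's handle: an upright black round post, 18 mm in diameter, top 140 mm above the shelf, at the robot's end of the bar (round steel, 14 mm thick, 170 mm from pivot to post). Point on its axis, 118 mm up. Closed, it stands 50 mm in front of the trays. Push it or pinch it from above; it moves on a 170 mm arc about the pivot. x points from handle to pivot.
- pawl (a joint): Sprung brass click pin, 12 mm thick with a domed top, upright in the plinth 90 mm from the pivot in the arm's swing. 0 = fully up, grows to about 0.004 m as the bar presses it down; it pops up again when the bar has passed it.
- pacifier_case: Bystander: closed white plastic pacifier case, 60 x 75 x 55 mm, beside the arm's swing on the rack's -y side. Origin at the centre of its underside.
- bead_ring: Bystander: ring of maple beads lying on the shelf in front of the trays, 79 mm across, 15 mm high. Origin at the centre, at the underside.
- giraffe_teether: Bystander: flat teal silicone teether with a long neck, about 55 x 120 x 12 mm, lying to the left of the trays (rack +y). Origin at the middle of its body, at the underside.
Not all that is in view belongs to the job. What is shaped like the egg_cup but blue is not meant.

How it is judged (in metres and radians):
On the way, in this order (a step that is already met when the one before it is completed fails the run):
1. the egg cup stands upright in the top tray, let go (x of egg_cup_center in the frame of top_tray between -0.05 and 0.05 m and y of egg_cup_center in the frame of top_tray between -0.07 and 0.07 m and z of egg_cup_center in the frame of top_tray between 0.025 and 0.037 m and angle between egg_cup_center's own z axis and vertical below 0.15 rad and linear speed of egg_cup below 0.03 m/s and contact force between the fingers and egg_cup below 0.1 N), for 0.2 s.
2. the arm is held by the fingers past its click (value of joint tensioner_arm above 0.56 rad and value of joint pawl below 0.002 m and contact force between the fingers and tensioner_arm above 1.5 N), for 0.3 s.
At the end, for the whole second after the job is handed in: The egg cup stands upright (within 0.15 rad), still and untouched on the floor of the top tray; the fingers hold the arm still at more than 0.56 rad with at least 1.5 N, and the click pin has popped up (under 2 mm down); the bystanders are within 30 mm of their starts (all of step 1 and all of step 2 and velocity of joint tensioner_arm between -0.1 and 0.1 rad/s and distance of each of pacifier_case, bead_ring, giraffe_teether from where it was at the start of the episode below 0.03 m); the arm keeps its last pose, push and grip.
It fails at once if a bystander was moved by more than 30 mm (distance of any of pacifier_case, bead_ring, giraffe_teether from where it was at the start of the episode above 0.03 m).
It fails at once if the egg cup was dropped (free fall of some 20 mm) (linear speed of egg_cup above 0.6 m/s and contact force between the fingers and egg_cup below 0.01 N).
It fails at once if the egg cup was tipped over (angle between egg_cup_center's own z axis and vertical above 1 rad).
It also fails if it takes over 51 s, if anything falls off the work surface, if the arm or the gripper's body presses on something with over 40 N, if the wrist force passes 120 N, or if a joint passes its speed limit or range.

### The arm

A 6-joint arm with a two-finger parallel gripper is mounted at the origin on the work surface. World frame = base frame: x ahead of the robot, y to its left, z up, the work surface at z = 0. Lengths are in m, angles in degrees, forces in N, time in s.
With the tool pointing down it reaches from about 0.425 to 0.95 m from the base axis. Payload 3.5 kg.
Tool frame: the origin (TCP) lies on the centre line of the jaws, within the pads' length; the fingertips stand 25 mm ahead of it and the grasp point (between the pads) lies 6 mm ahead of it; x points along the fingers, y is the direction in which the jaws open and shut, and the axes are right-handed (so a half turn about x gives the same grasp; the last joint's range is limited). The gripper opens to 85 mm and grips with 20 to 120 N. Pads are 22 mm wide; open, the fingers measure 114 mm over their backs; the gripper's body (76 mm by 85 mm) begins 54 mm behind the grasp point. The pads swing forward as they close: fully open they stand 13 mm farther back than shut.
Start: joints at [-84.053, 16.404, 90.338, -0, 73.258, -8.594], TCP at [0.17, -0.653, 0.256] pointing down, gripper open.
Joint ranges: [-158.93, 158.93], [-51.34, 127.21], [12.03, 142.37], [-87.48, 267.48], [13.55, 161.25], [-162.69, 162.69]. Speed limits (degrees/s): [159.86, 159.86, 180, 180, 180, 180].

### API

Orientations are given as [roll, pitch, yaw] about the fixed x, y, z axes, in that order (R = Rz(yaw) Ry(pitch) Rx(roll)).
In Python, from workcell import ctrl, eyes gives the robot as it stands.
- The arm moves only by the shell command python3 -m crank 'ROWS' [OPENING] [FORCE]. ROWS is JSON, a list of rows, each an object of numbers: "dx", "dy", "dz": the shift along the tool's x, y, z normalised to -1 to 1, where 1 is 80 mm; "ax", "ay", "az": the turn, a rotation vector about the tool's x, y, z normalised to -1 to 1, where 1 is 60 degrees. In form: [{"dx": .., "dy": .., "dz": .., "ax": .., "ay": .., "az": ..}, ...]. A call has 1 to 20 rows; each row is the pose to reach, as a shift and turn from the pose measured when the call began, along the tool's axes at that moment; what a row does not reach only later rows make up. A row lasts 1/12 s, in which the tool goes at most 41.7 mm and 7.16 degrees, less where a joint would pass 70% of its speed; a pose out of reach is approached as far as the arm can. A call with a number of a shift or a turn outside -1 to 1 is refused whole. A call with a gripper value outside its range is refused whole. OPENING is the gripper's target within -1 to 1 (shut at 1, half-way at 0, fully open at -1), set as the call begins (- or left out, the last holds). The fingers move at their own pace and stop on an object; FORCE is the grip in N (left out, the last holds). Time passes only in rows, so rows that repeat a pose let the fingers close. It gives the time, the measured TCP pose, the force and the opening at its end, in the units of the state.
- ctrl.read_state(): the state, without advancing time (a new reading comes with each control period).
- eyes.read_camera(name): name is "side" or "top" or "wrist"; returns the picture (420x560x3 uint8, blue, green, red); there is no depth.
- eyes.get_calibration(name): a dict with "fov_y" (degrees; the focal length in pixels is half the picture's height over the tangent of half this angle, whatever the lens; pixels are square), "cx", "cy" (the principal point, pixels), "k1" (the pictures are not rectified: a ray, as slopes to the right and down, at radius r is drawn at 1 + k1 r^2 times it, then the intrinsics apply), "cam_to_world" (4x4, takes a point from camera to world coordinates). Camera axes: x right, y down, z forward; pixel columns grow to the right and rows downward; lengths in m; the calibration is good to about 2 mm. A picture is of the moment at which its call begins: read the wrist's pose just before it. get_calibration takes no time and is no camera call; for the wrist camera it gives the pose at the moment of the call.
- ctrl.finish_job(): hands the job in, once; it reports no verdict.
The state is a dict: "time": time; "qpos": joint angles; "qvel": joint speeds; "joint_efforts": joint torques, N m; "tcp_pos": TCP position; "orientation": TCP orientation; "force": force on the tool from outside, world axes, zero at the start; "moment": the same for the moment, N m; "grip_width": finger opening in m.
Only numpy, scipy, OpenCV 4.12 (cv2) and the standard library are available. Lean on these libraries where they do the work, as an engineer would, in place of code of your own. Each camera call takes 0.05 s, during which the arm holds its last target.

## Working session

There is one attempt and no reset: what is moved stays moved. The work goes in short steps, Python scripts to look and compute and a shell command to move; the robot and the scene stay as the last step left them, time stands still between calls to the robot, and variables do not carry over. Pictures are saved under pics/ and viewed, and the job is handed in when it is done.

```bash
mkdir -p pics; ls
cat > h.py <<'E'
import numpy as np, cv2
from workcell import ctrl, eyes
def snap(n,f):
    c=eyes.get_calibration(n); im=eyes.read_camera(n); cv2.imwrite(f,im); np.save(f.replace('.png','.npy'),np.array([c['fov_y'],c['cx'],c['cy'],c['k1']]+list(np.array(c['cam_to_world']).ravel()))); return im
def load(f):
    a=np.load(f.replace('.png','.npy')); return a[:4],a[4:].reshape(4,4)
def ray(f,u,v):
    (fv,cx,cy,k1),T=load(f); F=210/np.tan(np.radians(fv/2))
    K=np.array([[F,0,cx],[0,F,cy],[0,0,1]])
    p=cv2.undistortPoints(np.array([[[u,v]]],float),K,np.array([k1,0,0,0,0.]),None,None)[0,0] if k1 else np.array([(u-cx)/F,(v-cy)/F])
    d=T[:3,:3]@np.array([p[0],p[1],1]); return T[:3,3],d/np.linalg.norm(d)
def onz(f,u,v,z):
    o,d=ray(f,u,v); return o+d*(z-o[2])/d[2]
def tri(f1,p1,f2,p2):
    o1,d1=ray(f1,*p1);o2,d2=ray(f2,*p2)
    A=np.stack([d1,-d2],1); s=np.linalg.lstsq(A,o2-o1,rcond=None)[0]
    a=o1+d1*s[0];b=o2+d2*s[1]; return (a+b)/2,np.linalg.norm(a-b)
def proj(f,P):
    (fv,cx,cy,k1),T=load(f); F=210/np.tan(np.radians(fv/2))
    q=T[:3,:3].T@(np.array(P,float)-T[:3,3]); s=q[:2]/q[2]; s=s*(1+k1*(s@s)); return s*F+[cx,cy]
E
python3 - <<'E'
from h import *
for n in ('side','top','wrist'):
    snap(n,f'pics/{n}0.png'); a,T=load(f'pics/{n}0.png'); print(n,a,T.round(3).tolist())
s=ctrl.read_state();print(s)
E
```

```text
pics
side [5.28938022e+01 2.82556970e+02 2.10856229e+02 3.48308051e-02] [[0.994, -0.063, 0.09, 0.482], [-0.11, -0.563, 0.819, -0.635], [-0.001, -0.824, -0.567, 0.603], [0.0, 0.0, 0.0, 1.0]]
top [4.78669276e+01 2.81765659e+02 2.06271507e+02 5.73376739e-02] [[-0.014, -0.995, 0.101, 0.448], [-1.0, 0.014, -0.001, 0.04], [-0.001, -0.101, -0.995, 1.055], [0.0, 0.0, 0.0, 1.0]]
wrist [ 6.98875534e+01  2.79424866e+02  2.07127815e+02 -4.30045917e-03] [[0.251, -0.929, -0.271, 0.237], [-0.968, -0.241, -0.069, -0.637], [-0.001, 0.28, -0.96, 0.374], [0.0, 0.0, 0.0, 1.0]]
{'time': 0.15, 'qpos': array([-8.40530376e+01,  1.64458982e+01,  9.04045640e+01, -1.63452004e-03,
        7.32573577e+01, -8.59204185e+00]), 'qvel': array([ 0.02056339, -0.19955842, -0.24228648,  0.05655965, -0.00568369,
       -0.10952214]), 'joint_efforts': array([ 2.33152852e-03, -4.06605113e+01, -2.93141860e+01, -4.83444342e-05,
        3.94786985e-03,  1.91631585e-05]), 'tcp_pos': array([ 0.16945145, -0.65290089,  0.25520729]), 'orientation': array([-97.76080436,  89.89216879,  96.77867221]), 'force': array([0.45964556, 1.00954072, 1.14421507]), 'moment': array([ 0.01174013, -0.00534458,  0.02135942]), 'grip_width': 0.08523435781244135}
```

View pics/side0.png

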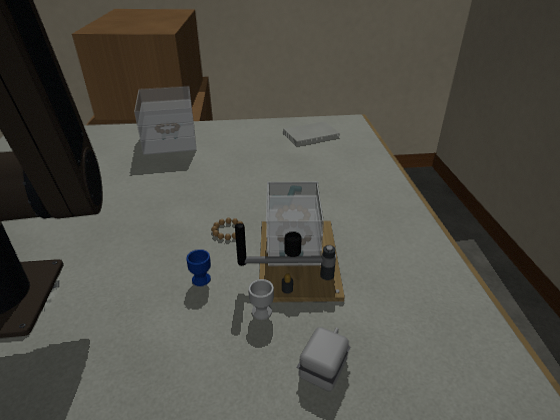

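View pics/top0.png

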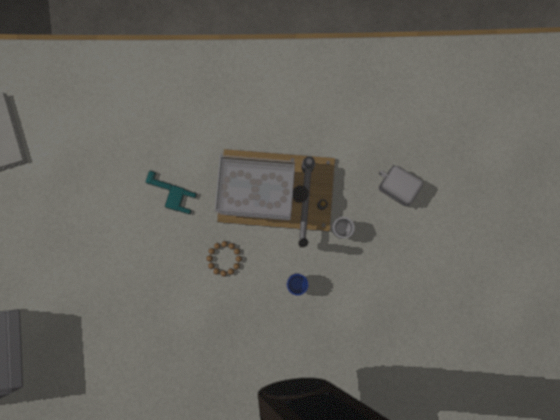

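The side view shows the white cup at (261,298), the handle at (240,245), the pivot at (328,262), the blue cup at (200,268) and the case at (325,355). In the top view the cup rim is at (343,228), the handle at (303,242) and the pivot at (309,161). I'll enlarge both views.

Run:
```python
from h import *
a=cv2.imread('pics/top0.png')[140:300,200:430]; b=cv2.imread('pics/side0.png')[170:400,170:370]
f=lambda x:cv2.convertScaleAbs(x,alpha=1.6)
cv2.imwrite('pics/tc.png',f(cv2.resize(a,None,fx=3.4,fy=3.4,interpolation=2)))
cv2.imwrite('pics/sc.png',f(cv2.resize(b,None,fx=2.6,fy=2.6,interpolation=2)))
```

```text
(no output)
```

View pics/tc.png

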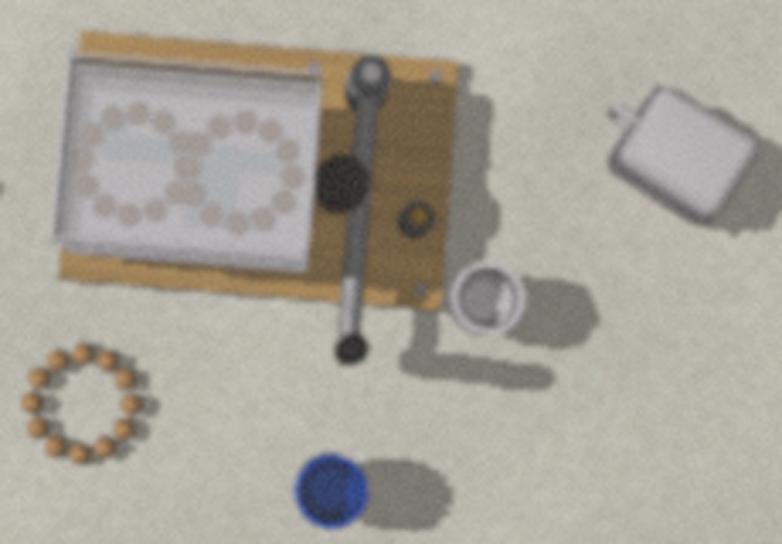

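View pics/sc.png

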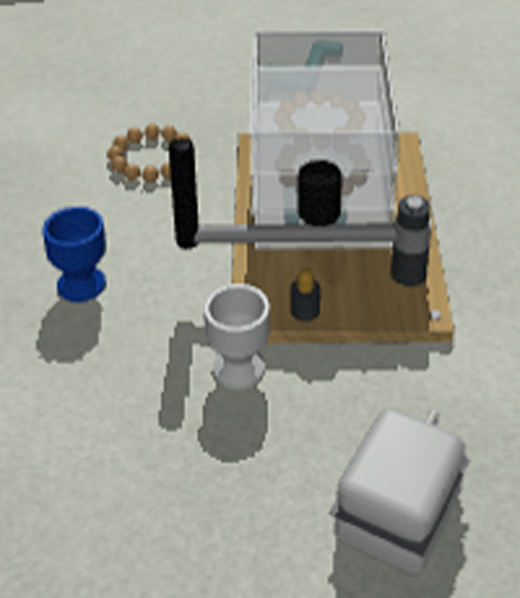

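```bash
cat > m.py <<'E'
from h import *
T='pics/top0.png';S='pics/side0.png'
t=lambda u,v:(200+(u+.5)/3.4-.5,140+(v+.5)/3.4-.5)
s=lambda u,v:(170+(u+.5)/2.6-.5,170+(v+.5)/2.6-.5)
C=[onz(T,*t(*p),.012)[:2] for p in [(82,32),(462,64),(440,310),(60,278)]]
L=np.array([[118,160],[118,-90],[-47,-90],[-47,160]])/1000
C=np.array(C); lc=L.mean(0); cc=C.mean(0)
H=(L-lc).T@(C-cc); yaw=np.arctan2(H[0,1]-H[1,0],H[0,0]+H[1,1])
R=np.array([[np.cos(yaw),-np.sin(yaw)],[np.sin(yaw),np.cos(yaw)]]); o=cc-R@lc
print('rack',o,np.degrees(yaw)); print('resid mm',((L@R.T+o-C)*1000).round(1).tolist())
w=lambda x,y:R@np.array([x,y])/1000+o
print('pivot',w(90,-30),'tray c',w(25,75))
b=np.arcsin(0)
hp=onz(T,*t(351,347),.14); print('handle top',hp, 'tri',tri(T,t(351,347),S,s(181,144)))
print('dist piv-handle',np.linalg.norm(hp[:2]-w(90,-30)))
cup=onz(T,*t(488,298),.062); print('cup rim top',cup,'side',onz(S,*s(237,307),.062),'tri',tri(T,t(488,298),S,s(237,307)))
print('cup in rack',R.T@(cup[:2]-o)*1000,'handle in rack',R.T@(hp[:2]-o)*1000)
print('blue',onz(T,*t(332,490),.062)); 
print('case',[onz(T,*t(*p),.055)[:2].round(3).tolist() for p in[(665,88),(757,148),(703,220),(613,160)]],'case knob',onz(T,*t(618,112),.03))
for a in (0,.56,.6,.65,.7,.8):
    d=hp[:2]-w(90,-30); c_,s_=np.cos(a),np.sin(a); print(a,w(90,-30)+np.array([[c_,-s_],[s_,c_]])@d)
E
python3 m.py
```

```text
rack [0.5524948 0.019255 ] -5.676168887204637
resid mm [[1.2, -0.5], [1.2, 0.5], [-1.5, -1.4], [-0.9, 1.3]]
pivot [ 0.63908634 -0.01949943] tray c [0.58479016 0.09141461]
handle top [ 0.47187555 -0.0005781   0.14      ] tri (array([ 0.4712896 , -0.00068906,  0.13797141]), np.float64(0.0012763023447225576))
dist piv-handle 0.16827793784202794
cup rim top [ 0.50292904 -0.08903741  0.062     ] side [ 0.50227767 -0.09023964  0.062     ] tri (array([ 0.50265148, -0.08917419,  0.06096527]), np.float64(0.000667806489841087))
cup in rack [ -38.61197542 -112.66377649] handle in rack [-78.26234959 -27.70956903]
blue [0.38721502 0.00917169 0.062     ]
case [[0.634, -0.204], [0.595, -0.26], [0.55, -0.225], [0.589, -0.17]] case knob [ 0.62329612 -0.17972736  0.03      ]
0 [ 0.47187555 -0.0005781 ]
0.56 [ 0.48736539 -0.0922883 ]
0.6 [ 0.49039753 -0.0982973 ]
0.65 [ 0.4945216  -0.10563016]
0.7 [ 0.49900701 -0.11274775]
0.8 [ 0.50901613 -0.12626649]
```

View pics/wrist0.png

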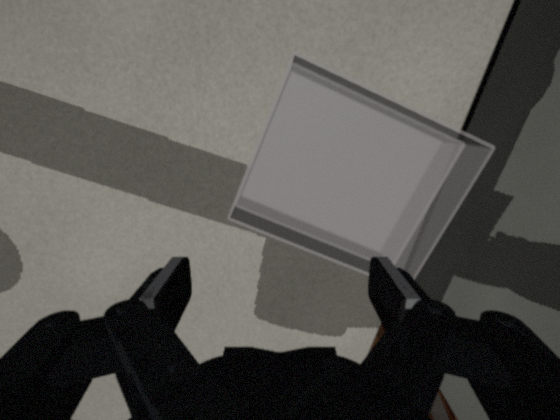

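```bash
cat > nav.py <<'E'
# usage: nav.py x y z yawdeg  (tool x down; tool y along world direction yaw+90 or its opposite)
import sys
from h import *
from scipy.spatial.transform import Rotation as Ro
s=ctrl.read_state(); R=Ro.from_euler('xyz',s['orientation'],degrees=True).as_matrix()
p=s['tcp_pos']; x,y,z,yaw=map(float,sys.argv[1:5])
print('t',round(s['time'],2),'tcp',p.round(4),'toolx',R[:,0].round(3),'tooly',R[:,1].round(3),'grip',round(s['grip_width'],4),'F',s['force'].round(1),'q',s['qpos'].round(0))
d=R.T@(np.array([x,y,z])-p)/.08
a=np.radians(yaw); ty=np.array([-np.sin(a),np.cos(a),0]); tx=np.array([0,0,-1.])
b=None
for sg in (1,-1):
    Rt=np.stack([tx,sg*ty,np.cross(tx,sg*ty)],1); rv=Ro.from_matrix(R.T@Rt).as_rotvec(degrees=True)/60
    print('sign',sg,'turn',rv.round(3))
print('shift',d.round(3))
E
python3 nav.py .503 -.0895 .2 -5.7
```

```text
t 0.15 tcp [ 0.1695 -0.6529  0.2552] toolx [-0.     0.002 -1.   ] tooly [ 0.251 -0.968 -0.002] grip 0.0852 F [0.5 1.  1.1] q [-84.  16.  90.  -0.  73.  -9.]
sign 1 turn [-2.663 -0.003  0.   ]
sign -1 turn [0.337 0.    0.002]
shift [ 0.702 -5.769 -5.804]
```

```bash
python3 -m crank '[{"dy":-0.5,"dz":-0.5,"ax":0.17},{"dy":-1,"dz":-1,"ax":0.337},{"dy":-1,"dz":-1,"ax":0.337},{"dy":-1,"dz":-1,"ax":0.337},{"dy":-1,"dz":-1,"ax":0.337}]' -1 25; python3 nav.py .503 -.0895 .2 -5.7
```

```text
t 0.15 tcp [ 0.1695 -0.6529  0.2552] toolx [-0.     0.002 -1.   ] tooly [ 0.251 -0.968 -0.002] grip 0.0852 F [0.5 1.  1.1] q [-84.  16.  90.  -0.  73.  -9.]
sign 1 turn [-2.663 -0.003  0.   ]
sign -1 turn [0.337 0.    0.002]
shift [ 0.702 -5.769 -5.804]invalid input
```

```bash
python3 -m crank '[{"dx":0,"dy":-0.5,"dz":-0.5,"ax":0.17,"ay":0,"az":0},{"dx":0,"dy":-1,"dz":-1,"ax":0.337,"ay":0,"az":0},{"dx":0,"dy":-1,"dz":-1,"ax":0.337,"ay":0,"az":0},{"dx":0,"dy":-1,"dz":-1,"ax":0.337,"ay":0,"az":0},{"dx":0,"dy":-1,"dz":-1,"ax":0.337,"ay":0,"az":0}]' -1 25; python3 nav.py .503 -.0895 .2 -5.7
```

```text
time: 0.57
tcp_pos: [0.2276, -0.5542, 0.2553]
orientation: [-70.8, 89.9, 103.7]
force: [-0.6, -0.5, 1.1]
grip_width: 0.0855
t 0.57 tcp [ 0.2276 -0.5542  0.2553] toolx [-0.     0.002 -1.   ] tooly [-0.096 -0.995 -0.002] grip 0.0855 F [-0.6 -0.5  1.1] q [-77.   7. 101.  -0.  72.  18.]
sign 1 turn [-2.997e+00 -3.000e-03  1.000e-03]
sign -1 turn [0.003 0.001 0.002]
shift [ 0.7  -6.11 -2.87]
```

```bash
python3 -m crank '[{"dx":0,"dy":-1,"dz":-0.5,"ax":0,"ay":0,"az":0},{"dx":0,"dy":-1,"dz":-0.5,"ax":0,"ay":0,"az":0},{"dx":0,"dy":-1,"dz":-0.5,"ax":0,"ay":0,"az":0}]' >/dev/null
python3 -m crank '[{"dx":0,"dy":-1,"dz":-0.5,"ax":0,"ay":0,"az":0},{"dx":0,"dy":-1,"dz":-0.5,"ax":0,"ay":0,"az":0},{"dx":0,"dy":-1,"dz":-0.5,"ax":0,"ay":0,"az":0}]' >/dev/null
python3 -m crank '[{"dx":0,"dy":-1,"dz":-0.5,"ax":0,"ay":0,"az":0},{"dx":0,"dy":-1,"dz":-0.5,"ax":0,"ay":0,"az":0},{"dx":0,"dy":-1,"dz":-0.5,"ax":0,"ay":0,"az":0}]' >/dev/null
python3 -m crank '[{"dx":0,"dy":-1,"dz":-0.5,"ax":0,"ay":0,"az":0},{"dx":0,"dy":-1,"dz":-0.5,"ax":0,"ay":0,"az":0},{"dx":0,"dy":-1,"dz":-0.5,"ax":0,"ay":0,"az":0}]' 
python3 nav.py .503 -.0895 .2 -5.7
```

```text
time: 1.57
tcp_pos: [0.4227, -0.2402, 0.2568]
orientation: [-106.2, 89.5, 69.0]
force: [-0.0, 0.4, -0.0]
grip_width: 0.0855
t 1.57 tcp [ 0.4227 -0.2402  0.2568] toolx [ 0.003  0.008 -1.   ] tooly [-0.083 -0.997 -0.008] grip 0.0855 F [-0.   0.4 -0. ] q [-42.  -8. 116.   0.  72.  53.]
sign 1 turn [-2.984 -0.013 -0.004]
sign -1 turn [ 0.016 -0.002  0.008]
shift [ 0.729 -1.955 -0.843]
```

```bash
python3 -m crank '[{"dx":0,"dy":-1,"dz":-0.45,"ax":0.016,"ay":0,"az":0.008},{"dx":0,"dy":-1,"dz":-0.45,"ax":0.016,"ay":0,"az":0.008},{"dx":0.1,"dy":-1,"dz":-0.45,"ax":0.016,"ay":0,"az":0.008}]' >/dev/null
python3 -m crank '[{"dx":0.3,"dy":-0.95,"dz":-0.4,"ax":0,"ay":0,"az":0},{"dx":0.6,"dy":-0.95,"dz":-0.4,"ax":0,"ay":0,"az":0},{"dx":0.6,"dy":-0.95,"dz":-0.4,"ax":0,"ay":0,"az":0},{"dx":0.6,"dy":-0.95,"dz":-0.4,"ax":0,"ay":0,"az":0}]' >/dev/null
python3 nav.py .503 -.0895 .2 -5.7
python3 - <<'E'
from h import *
im=snap('wrist','pics/wrist1.png')
print(proj('pics/wrist1.png',[.503,-.0895,.062]),proj('pics/wrist1.png',[.472,-.0006,.14]))
snap('side','pics/side1.png')
E
```

```text
t 2.15 tcp [ 0.5066 -0.0879  0.2002] toolx [ 0.001  0.001 -1.   ] tooly [-0.092 -0.996 -0.001] grip 0.0853 F [-0.4 -0.4 -0. ] q [-21.  -1. 116.   0.  65.  74.]
sign 1 turn [-2.993e+00 -1.000e-03 -1.000e-03]
sign -1 turn [ 0.007 -0.001  0.001]
shift [0.002 0.024 0.043]
[279.7891936  205.87618886] [153.67135536 292.94583571]
```

View pics/wrist1.png

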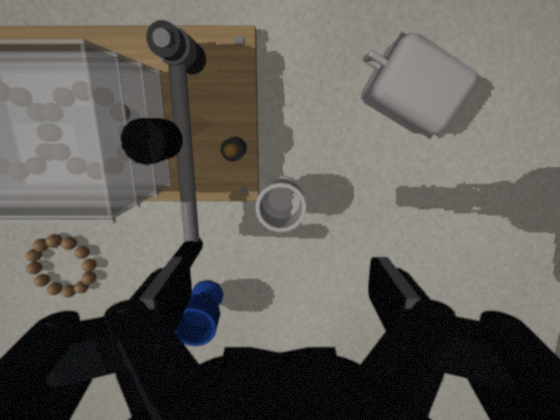

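The wrist view shows the white cup's rim at (281,207), predicted at (280,206), so the position is confirmed. I'll descend now.

```bash
python3 -m crank '[{"dx":0.3,"dy":0.02,"dz":0.04,"ax":0.007,"ay":0,"az":0},{"dx":0.6,"dy":0.02,"dz":0.04,"ax":0.007,"ay":0,"az":0},{"dx":0.9,"dy":0.02,"dz":0.04,"ax":0.007,"ay":0,"az":0},{"dx":0.9,"dy":0.02,"dz":0.04,"ax":0.007,"ay":0,"az":0},{"dx":0.9,"dy":0.02,"dz":0.04,"ax":0.007,"ay":0,"az":0}]' >/dev/null
python3 nav.py .503 -.0895 .052 -5.7
```

```text
t 2.67 tcp [ 0.5039 -0.0932  0.1315] toolx [ 0.004 -0.002 -1.   ] tooly [-0.104 -0.995  0.001] grip 0.0854 F [ 0.4 -1.3  1.3] q [-22.   4. 119.  -0.  57.  74.]
sign 1 turn [ 2.995e+00 -2.000e-03  6.000e-03]
sign -1 turn [-0.005 -0.004 -0.001]
shift [ 0.994 -0.047  0.021]
```

```bash
python3 -m crank '[{"dx":0.3,"dy":-0.047,"dz":0.02,"ax":0,"ay":0,"az":0},{"dx":0.6,"dy":-0.047,"dz":0.02,"ax":0,"ay":-0.004,"az":0},{"dx":0.85,"dy":-0.047,"dz":0.02,"ax":0,"ay":-0.004,"az":0},{"dx":0.99,"dy":-0.047,"dz":0.02,"ax":0,"ay":-0.004,"az":0},{"dx":0.99,"dy":-0.047,"dz":0.02,"ax":0,"ay":-0.004,"az":0},{"dx":0.99,"dy":-0.047,"dz":0.02,"ax":0,"ay":-0.004,"az":0}]' >/dev/null
python3 nav.py .503 -.0895 .052 -5.7
python3 - <<'E'
from h import *
im=snap('side','pics/side2.png')
cv2.imwrite('pics/s2c.png',cv2.convertScaleAbs(cv2.resize(im[170:350,150:370],None,fx=3.3,fy=3.3),alpha=1.6))
E
```

```text
t 3.17 tcp [ 0.504  -0.0903  0.0537] toolx [ 0.002 -0.002 -1.   ] tooly [-0.105 -0.995  0.002] grip 0.0854 F [-0.5 -0.4  0.5] q [-21.  11. 120.  -0.  48.  75.]
sign 1 turn [ 2.995 -0.003  0.003]
sign -1 turn [-0.005 -0.002 -0.002]
shift [ 0.021 -0.009  0.014]
```

View pics/s2c.png

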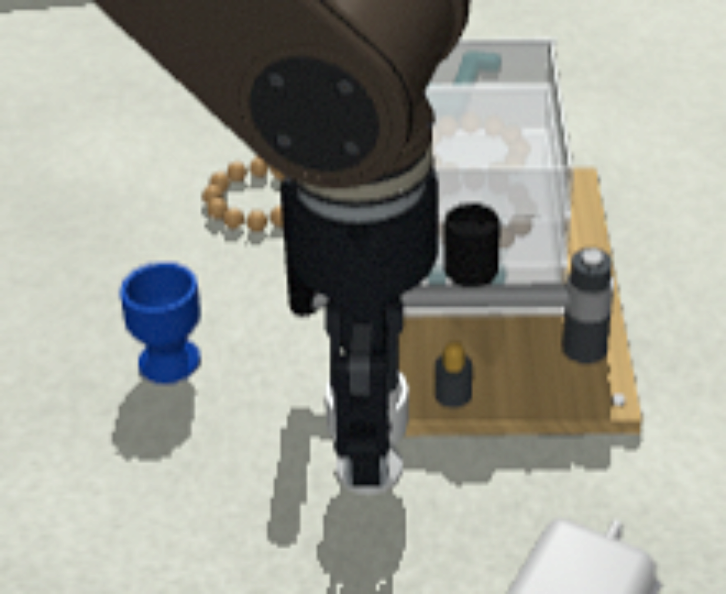

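The side view shows the jaws straddling the white cup, with the near finger in front of the bowl at (365,400). Next I'll close gently.

```bash
python3 -m crank '[{"dx":0,"dy":0,"dz":0,"ax":0,"ay":0,"az":0},{"dx":0,"dy":0,"dz":0,"ax":0,"ay":0,"az":0},{"dx":0,"dy":0,"dz":0,"ax":0,"ay":0,"az":0},{"dx":0,"dy":0,"dz":0,"ax":0,"ay":0,"az":0},{"dx":0,"dy":0,"dz":0,"ax":0,"ay":0,"az":0},{"dx":0,"dy":0,"dz":0,"ax":0,"ay":0,"az":0},{"dx":0,"dy":0,"dz":0,"ax":0,"ay":0,"az":0},{"dx":0,"dy":0,"dz":0,"ax":0,"ay":0,"az":0},{"dx":0,"dy":0,"dz":0,"ax":0,"ay":0,"az":0},{"dx":0,"dy":0,"dz":0,"ax":0,"ay":0,"az":0}]' 1 25
python3 nav.py .503 -.0895 .052 -5.7
```

```text
time: 4.05
tcp_pos: [0.5056, -0.0906, 0.0556]
orientation: [154.2, 89.6, -31.8]
force: [-0.1, 0.8, 6.1]
grip_width: 0.0446
t 4.05 tcp [ 0.5056 -0.0906  0.0556] toolx [ 0.005 -0.003 -1.   ] tooly [-0.104 -0.995  0.003] grip 0.0446 F [-0.1  0.8  6.1] q [-21.  11. 120.  -0.  48.  75.]
sign 1 turn [ 2.995 -0.004  0.009]
sign -1 turn [-0.005 -0.005 -0.003]
shift [ 0.045 -0.01   0.035]
```

```bash
python3 -m crank '[{"dx":-0.15,"dy":0,"dz":0,"ax":0,"ay":0,"az":0},{"dx":-0.4,"dy":0,"dz":0,"ax":0,"ay":0,"az":0},{"dx":-0.7,"dy":0,"dz":0,"ax":0,"ay":0,"az":0},{"dx":-1,"dy":0,"dz":0,"ax":0,"ay":0,"az":0},{"dx":-1,"dy":0,"dz":0,"ax":0,"ay":0,"az":0}]'
python3 -m crank '[{"dx":-0.3,"dy":0,"dz":0,"ax":0,"ay":0,"az":0},{"dx":-0.65,"dy":0,"dz":0,"ax":0,"ay":0,"az":0},{"dx":-1,"dy":0,"dz":0,"ax":0,"ay":0,"az":0},{"dx":-1,"dy":0,"dz":0,"ax":0,"ay":0,"az":0}]'
python3 nav.py .585 .091 .23 -5.7
python3 - <<'E'
from h import *
im=snap('side','pics/side3.png')
E
```

```text
time: 4.47
tcp_pos: [0.5081, -0.0914, 0.1412]
orientation: [160.0, 89.1, -26.0]
force: [1.6, 0.1, 1.1]
grip_width: 0.0445
time: 4.8
tcp_pos: [0.5095, -0.0917, 0.2275]
orientation: [161.6, 88.5, -24.4]
force: [0.8, -0.8, -0.0]
grip_width: 0.0446
t 4.8 tcp [ 0.5095 -0.0917  0.2275] toolx [ 0.024 -0.011 -1.   ] tooly [-0.104 -0.995  0.008] grip 0.0446 F [ 0.8 -0.8 -0. ] q [-21.  -3. 115.  -0.  67.  75.]
sign 1 turn [ 2.995 -0.013  0.038]
sign -1 turn [-0.004 -0.024 -0.008]
shift [-0.034 -2.369 -0.702]
```

View pics/side3.png

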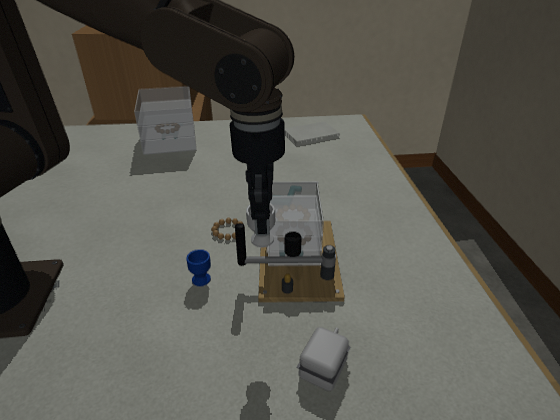

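```bash
python3 -m crank '[{"dx":0,"dy":-0.4,"dz":-0.12,"ax":0,"ay":-0.012,"az":-0.004},{"dx":0,"dy":-0.8,"dz":-0.24,"ax":0,"ay":-0.024,"az":-0.008},{"dx":0,"dy":-0.8,"dz":-0.24,"ax":0,"ay":-0.024,"az":-0.008}]' >/dev/null
python3 nav.py .585 .091 .23 -5.7
python3 -m crank '[{"dx":0,"dy":-0.4,"dz":-0.12,"ax":0,"ay":0,"az":0},{"dx":0,"dy":-0.8,"dz":-0.24,"ax":0,"ay":0,"az":0},{"dx":0,"dy":-0.8,"dz":-0.24,"ax":0,"ay":0,"az":0}]' >/dev/null
python3 nav.py .585 .091 .23 -5.7
```

```text
t 5.1 tcp [ 0.5344 -0.026   0.2229] toolx [-0.006  0.004 -1.   ] tooly [-0.101 -0.995 -0.004] grip 0.0443 F [-0.6  0.3 -0.4] q [-14.   1. 112.   0.  68.  82.]
sign 1 turn [ 2.998  0.006 -0.009]
sign -1 turn [-0.002  0.006  0.004]
shift [-0.086 -1.52  -0.481]
t 5.35 tcp [0.5599 0.0396 0.2208] toolx [-0.009  0.007 -1.   ] tooly [-0.097 -0.995 -0.006] grip 0.0442 F [-0.4  0.1 -0.2] q [ -6.   4. 108.   0.  68.  89.]
sign 1 turn [-2.998 -0.009  0.014]
sign -1 turn [0.002 0.009 0.006]
shift [-0.114 -0.671 -0.249]
```

```bash
python3 -m crank '[{"dx":0,"dy":-0.4,"dz":-0.14,"ax":0,"ay":0.009,"az":0.006},{"dx":0.2,"dy":-0.67,"dz":-0.25,"ax":0,"ay":0.009,"az":0.006},{"dx":0.3,"dy":-0.67,"dz":-0.25,"ax":0,"ay":0.009,"az":0.006},{"dx":0.4,"dy":-0.67,"dz":-0.25,"ax":0,"ay":0.009,"az":0.006},{"dx":0.4,"dy":-0.67,"dz":-0.25,"ax":0,"ay":0.009,"az":0.006}]' >/dev/null
python3 nav.py .585 .091 .1466 -5.7
python3 - <<'E'
from h import *
im=snap('side','pics/side4.png')
cv2.imwrite('pics/s4c.png',cv2.convertScaleAbs(cv2.resize(im[90:300,200:400],None,fx=2.8,fy=2.8),alpha=1.6))
snap('wrist','pics/wrist4.png')
E
```

```text
t 5.77 tcp [0.5825 0.0907 0.1849] toolx [-0.007 -0.001 -1.   ] tooly [-0.097 -0.995  0.002] grip 0.0444 F [-0.2 -0.8 -1.3] q [ -1.  10. 106.  -0.  65.  95.]
sign 1 turn [-2.998e+00  2.000e-03  1.000e-02]
sign -1 turn [ 0.002  0.007 -0.002]
shift [ 0.479 -0.008 -0.034]
```

View pics/s4c.png

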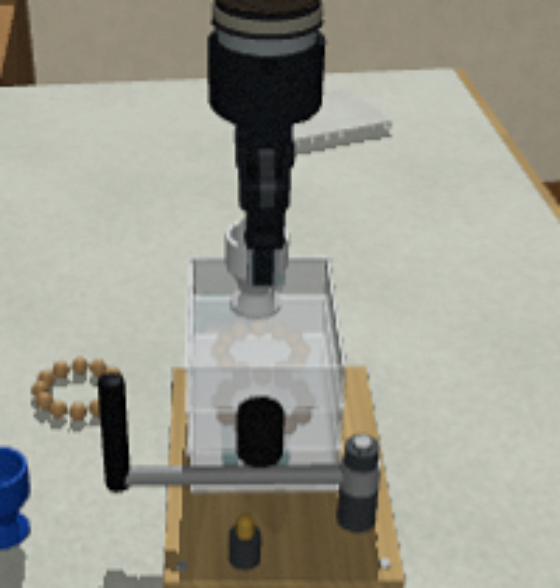

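View pics/wrist4.png

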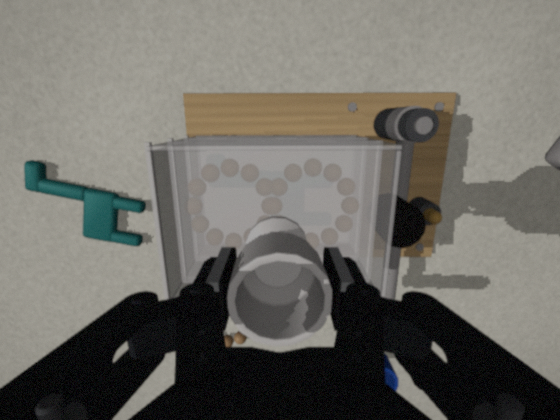

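Both views show the cup upright and centred above the tray. I'll lower it slowly.

```bash
python3 -m crank '[{"dx":0.12,"dy":0,"dz":-0.03,"ax":0,"ay":0.007,"az":0},{"dx":0.24,"dy":0,"dz":-0.03,"ax":0,"ay":0.007,"az":0},{"dx":0.34,"dy":0,"dz":-0.03,"ax":0,"ay":0.007,"az":0},{"dx":0.4,"dy":0,"dz":-0.03,"ax":0,"ay":0.007,"az":0},{"dx":0.43,"dy":0,"dz":-0.03,"ax":0,"ay":0.007,"az":0},{"dx":0.43,"dy":0,"dz":-0.03,"ax":0,"ay":0.007,"az":0},{"dx":0.43,"dy":0,"dz":-0.03,"ax":0,"ay":0.007,"az":0}]'
python3 nav.py .585 .091 .1466 -5.7
```

```text
time: 6.45
tcp_pos: [0.5863, 0.0899, 0.1534]
orientation: [169.7, 89.7, -16.0]
force: [-0.6, 0.3, -1.3]
grip_width: 0.0441
t 6.45 tcp [0.5863 0.0899 0.1534] toolx [ 0.005 -0.001 -1.   ] tooly [-0.098 -0.995  0.001] grip 0.0441 F [-0.6  0.3 -1.3] q [ -1.  12. 107.  -0.  61.  95.]
sign 1 turn [-2.999e+00  1.000e-03 -8.000e-03]
sign -1 turn [ 0.001 -0.005 -0.001]
shift [ 0.084 -0.012  0.018]
```

```bash
python3 -m crank '[{"dx":0.02,"dy":0,"dz":0,"ax":0,"ay":-0.005,"az":0},{"dx":0.04,"dy":0,"dz":0,"ax":0,"ay":-0.005,"az":0},{"dx":0.06,"dy":0,"dz":0,"ax":0,"ay":-0.005,"az":0},{"dx":0.07,"dy":0,"dz":0,"ax":0,"ay":-0.005,"az":0},{"dx":0.08,"dy":0,"dz":0,"ax":0,"ay":-0.005,"az":0},{"dx":0.08,"dy":0,"dz":0,"ax":0,"ay":-0.005,"az":0}]'
python3 nav.py .585 .091 .1466 -5.7
```

```text
time: 6.95
tcp_pos: [0.5864, 0.09, 0.147]
orientation: [92.5, 89.9, -93.1]
force: [0.4, 0.2, -1.6]
grip_width: 0.0444
t 6.95 tcp [0.5864 0.09   0.147 ] toolx [-0.    -0.001 -1.   ] tooly [-0.098 -0.995  0.001] grip 0.0444 F [ 0.4  0.2 -1.6] q [ -1.  13. 107.  -0.  60.  95.]
sign 1 turn [-2.999e+00  1.000e-03 -0.000e+00]
sign -1 turn [ 0.001 -0.    -0.001]
shift [ 0.004 -0.011  0.018]
```

```bash
for i in 1; do python3 -m crank '[{"dx":0.015,"dy":0,"dz":0,"ax":0,"ay":0,"az":0},{"dx":0.025,"dy":0,"dz":0,"ax":0,"ay":0,"az":0},{"dx":0.025,"dy":0,"dz":0,"ax":0,"ay":0,"az":0},{"dx":0.025,"dy":0,"dz":0,"ax":0,"ay":0,"az":0}]'; done
```

```text
time: 7.28
tcp_pos: [0.5874, 0.0901, 0.1467]
orientation: [166.9, 89.8, -18.7]
force: [-1.8, 0.3, 5.7]
grip_width: 0.0442
```

```bash
python3 -m crank '[{"dx":0.015,"dy":0,"dz":0,"ax":0,"ay":0,"az":0},{"dx":0.025,"dy":0,"dz":0,"ax":0,"ay":0,"az":0},{"dx":0.025,"dy":0,"dz":0,"ax":0,"ay":0,"az":0},{"dx":0.025,"dy":0,"dz":0,"ax":0,"ay":0,"az":0}]'
```

```text
time: 7.62
tcp_pos: [0.5884, 0.0901, 0.1468]
orientation: [174.6, 89.7, -11.0]
force: [-1.8, 0.1, 7.3]
grip_width: 0.0443
```

Contact with the floor is confirmed at about 7 N. I'll open part way.

```bash
python3 -m crank '[{"dx":0,"dy":0,"dz":0,"ax":0,"ay":0,"az":0},{"dx":0,"dy":0,"dz":0,"ax":0,"ay":0,"az":0},{"dx":0,"dy":0,"dz":0,"ax":0,"ay":0,"az":0},{"dx":0,"dy":0,"dz":0,"ax":0,"ay":0,"az":0},{"dx":0,"dy":0,"dz":0,"ax":0,"ay":0,"az":0},{"dx":0,"dy":0,"dz":0,"ax":0,"ay":0,"az":0}]' -0.6
python3 - <<'E'
from h import *
im=snap('side','pics/side5.png')
cv2.imwrite('pics/s5c.png',cv2.convertScaleAbs(cv2.resize(im[90:300,200:400],None,fx=2.8,fy=2.8),alpha=1.6))
E
```

```text
time: 8.12
tcp_pos: [0.5881, 0.0901, 0.1463]
orientation: [172.2, 89.8, -13.5]
force: [-0.4, 0.4, 0.5]
grip_width: 0.0682
```

View pics/s5c.png

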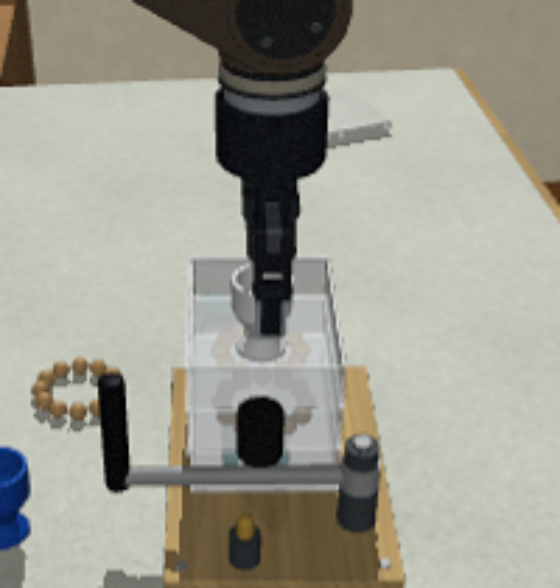

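The cup stands in the tray and the fingers are clear of it. Moving straight up.

```bash
python3 -m crank '[{"dx":-0.15,"dy":0,"dz":0,"ax":0,"ay":0,"az":0},{"dx":-0.4,"dy":0,"dz":0,"ax":0,"ay":0,"az":0},{"dx":-0.7,"dy":0,"dz":0,"ax":0,"ay":0,"az":0},{"dx":-1,"dy":0,"dz":0,"ax":0,"ay":0,"az":0},{"dx":-1,"dy":0,"dz":0,"ax":0,"ay":0,"az":0}]'
python3 - <<'E'
from h import *
snap('wrist','pics/wrist6.png')
E
python3 nav.py .472 -.0006 .22 -5.7
```

```text
time: 8.58
tcp_pos: [0.5909, 0.0902, 0.2338]
orientation: [-178.7, 89.1, -4.3]
force: [0.3, -1.1, 1.0]
grip_width: 0.0684
t 8.63 tcp [0.5899 0.0902 0.2311] toolx [ 0.013 -0.001 -1.   ] tooly [-0.098 -0.995 -0.   ] grip 0.0679 F [-0.2  0.2  0.4] q [ -1.   8. 103.  -0.  68.  95.]
sign 1 turn [-2.999 -0.    -0.019]
sign -1 turn [ 0.001 -0.012  0.   ]
shift [0.122 1.274 1.357]
```

View pics/wrist6.png

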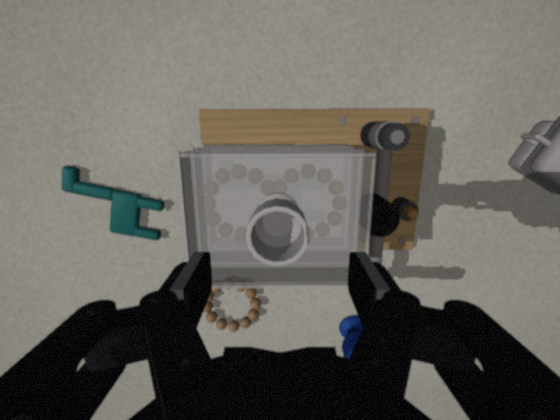

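The wrist view shows the cup standing inside the tray with its rim at (277,232), and the bystanders are unmoved. Next I go above the handle.

```bash
python3 -m crank '[{"dx":0.05,"dy":0.3,"dz":0.34,"ax":0,"ay":-0.012,"az":0},{"dx":0.05,"dy":0.6,"dz":0.68,"ax":0,"ay":-0.012,"az":0},{"dx":0.05,"dy":0.64,"dz":0.68,"ax":0,"ay":-0.012,"az":0},{"dx":0.05,"dy":0.64,"dz":0.68,"ax":0,"ay":-0.012,"az":0}]' >/dev/null
python3 nav.py .472 -.0006 .22 -5.7
python3 -m crank '[{"dx":0.0,"dy":0.3,"dz":0.32,"ax":0,"ay":0,"az":0},{"dx":0.0,"dy":0.6,"dz":0.64,"ax":0,"ay":0,"az":0},{"dx":0.05,"dy":0.62,"dz":0.66,"ax":0,"ay":0,"az":0},{"dx":0.05,"dy":0.62,"dz":0.66,"ax":0,"ay":0,"az":0}]' >/dev/null
python3 nav.py .472 -.0006 .125 -6.5
python3 - <<'E'
from h import *
im=snap('wrist','pics/wrist7.png')
print(proj('pics/wrist7.png',[.472,-.0006,.14]))
E
```

```text
t 8.97 tcp [0.529  0.0438 0.225 ] toolx [-0.002  0.    -1.   ] tooly [-0.1   -0.995 -0.   ] grip 0.0683 F [0.5 0.2 0.2] q [ -6.  -0. 112.   0.  68.  90.]
sign 1 turn [ 2.999  0.    -0.004]
sign -1 turn [-0.001  0.002  0.   ]
shift [0.064 0.623 0.653]
t 9.3 tcp [ 0.4711 -0.0005  0.2204] toolx [-0.003  0.001 -1.   ] tooly [-0.102 -0.995 -0.001] grip 0.0684 F [ 0.3 -0.4  0.2] q [-12.  -8. 120.   0.  68.  83.]
sign 1 turn [-2.989e+00 -1.000e-03  4.000e-03]
sign -1 turn [0.011 0.003 0.001]
shift [ 1.193  0.    -0.015]
[277.00223362 222.19457673]
```

View pics/wrist7.png

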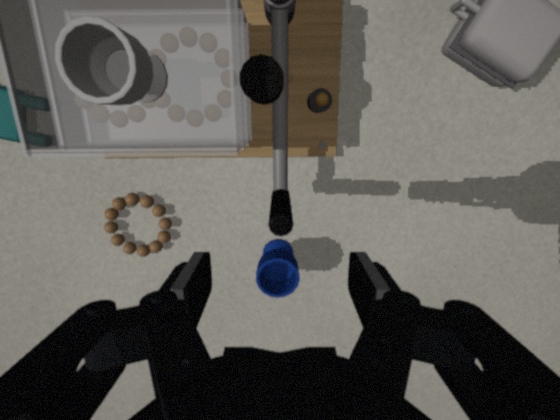

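The post's top is centred between the jaws at (281,224), predicted at (277,222). I'll descend and pinch it.

```bash
python3 -m crank '[{"dx":0.3,"dy":0,"dz":-0.015,"ax":0.011,"ay":0.003,"az":0},{"dx":0.65,"dy":0,"dz":-0.015,"ax":0.011,"ay":0.003,"az":0},{"dx":0.9,"dy":0,"dz":-0.015,"ax":0.011,"ay":0.003,"az":0},{"dx":1,"dy":0,"dz":-0.015,"ax":0.011,"ay":0.003,"az":0},{"dx":1,"dy":0,"dz":-0.015,"ax":0.011,"ay":0.003,"az":0},{"dx":1,"dy":0,"dz":-0.015,"ax":0.011,"ay":0.003,"az":0}]' >/dev/null
python3 nav.py .472 -.0006 .125 -6.5
```

```text
t 9.85 tcp [4.741e-01 1.000e-04 1.415e-01] toolx [ 0.002  0.001 -1.   ] tooly [-0.111 -0.994 -0.001] grip 0.0685 F [ 0.1 -0.   0.9] q [-12.  -2. 123.   0.  58.  84.]
sign 1 turn [-2.998e+00 -1.000e-03 -3.000e-03]
sign -1 turn [ 0.002 -0.002  0.001]
shift [0.206 0.012 0.025]
```

```bash
python3 -m crank '[{"dx":0.12,"dy":0.01,"dz":0.02,"ax":0,"ay":0,"az":0},{"dx":0.22,"dy":0.01,"dz":0.02,"ax":0,"ay":0,"az":0},{"dx":0.22,"dy":0.01,"dz":0.02,"ax":0,"ay":0,"az":0},{"dx":0.22,"dy":0.01,"dz":0.02,"ax":0,"ay":0,"az":0}]' >/dev/null
python3 -m crank '[{"dx":0,"dy":0,"dz":0,"ax":0,"ay":0,"az":0},{"dx":0,"dy":0,"dz":0,"ax":0,"ay":0,"az":0},{"dx":0,"dy":0,"dz":0,"ax":0,"ay":0,"az":0},{"dx":0,"dy":0,"dz":0,"ax":0,"ay":0,"az":0},{"dx":0,"dy":0,"dz":0,"ax":0,"ay":0,"az":0},{"dx":0,"dy":0,"dz":0,"ax":0,"ay":0,"az":0},{"dx":0,"dy":0,"dz":0,"ax":0,"ay":0,"az":0},{"dx":0,"dy":0,"dz":0,"ax":0,"ay":0,"az":0},{"dx":0,"dy":0,"dz":0,"ax":0,"ay":0,"az":0},{"dx":0,"dy":0,"dz":0,"ax":0,"ay":0,"az":0}]' 1 40
cat > arc.py <<'E'
# way points on the handle arc in the present tool's axes, crank units
from h import *
from scipy.spatial.transform import Rotation as Ro
s=ctrl.read_state(); R=Ro.from_euler('xyz',s['orientation'],degrees=True).as_matrix(); p=s['tcp_pos']
piv=np.array([.639,-.0195]); v=p[:2]-piv; print('t',s['time'],'tcp',p.round(4),'r',np.linalg.norm(v),'ang from pivot',np.arctan2(v[1],v[0])-np.arctan2(-.0005+.0195,.4719-.639)if v[1]>0 else np.arctan2(v[1],v[0])+2*np.pi-np.arctan2(.019,-.1671),'F',s['force'].round(1),'grip',s['grip_width'].round(4),'tooly',R[:,1].round(3),'q',s['qpos'].round(0))
a0=np.arctan2(.019,-.1671); r=.170
for a in (0.05,.1,.15,.2,.25,.3,.35,.4,.45,.5,.55,.6,.65,.7,.75):
    t=np.array([*(piv+.1685*np.array([np.cos(a0+a),np.sin(a0+a)])),p[2]]); d=R.T@(t-p)/.08
    Rt_y=-np.array([-np.sin(np.radians(-6.5)+a),np.cos(np.radians(-6.5)+a),0]); tx=np.array([0,0,-1.]); Rt=np.stack([tx,Rt_y,np.cross(tx,Rt_y)],1)
    print(a,'shift',d.round(3),'turn',(Ro.from_matrix(R.T@Rt).as_rotvec(degrees=True)/60).round(3))
E
python3 arc.py
```

```text
time: 11.02
tcp_pos: [0.4723, -0.001, 0.1241]
orientation: [158.7, 89.9, -27.7]
force: [-3.5, -4.2, 4.0]
grip_width: 0.0169Traceback (most recent call last):
  File "arc.py", line 5, in <module>
    piv=np.array([.639,-.0195]); v=p[:2]-piv; print('t',s['time'],'tcp',p.round(4),'r',np.linalg.norm(v),'ang from pivot',np.arctan2(v[1],v[0])-np.arctan2(-.0005+.0195,.4719-.639)if v[1]>0 else np.arctan2(v[1],v[0])+2*np.pi-np.arctan2(.019,-.1671),'F',s['force'].round(1),'grip',s['grip_width'].round(4),'tooly',R[:,1].round(3),'q',s['qpos'].round(0))
                                                                                                                                                                                                                                                                                       ^^^^^^^^^^^^^^^^^^^^^
AttributeError: 'float' object has no attribute 'round'
```

```bash
sed -i "s/s\['grip_width'\].round(4)/round(s['grip_width'],4)/" arc.py; python3 arc.py
```

```text
t 11.0167 tcp [ 0.4723 -0.001   0.1241] r 0.16768291216306466 ang from pivot 0.002768389856852682 F [-3.5 -4.2  4. ] grip 0.0169 tooly [-0.111 -0.994  0.   ] q [-12.  -0. 124.  -0.  56.  84.]
0.05 shift [0.    0.099 0.008] turn [-0.046 -0.001 -0.   ]
0.1 shift [0.    0.204 0.   ] turn [-0.094 -0.001 -0.001]
0.15 shift [ 0.     0.309 -0.013] turn [-0.141 -0.001 -0.001]
0.2 shift [ 0.     0.413 -0.031] turn [-0.189 -0.001 -0.001]
0.25 shift [ 0.     0.515 -0.054] turn [-0.237 -0.001 -0.001]
0.3 shift [ 0.     0.617 -0.083] turn [-0.285 -0.001 -0.001]
0.35 shift [ 0.     0.717 -0.116] turn [-0.332 -0.001 -0.001]
0.4 shift [ 0.001  0.815 -0.155] turn [-0.38  -0.001 -0.001]
0.45 shift [ 0.001  0.911 -0.198] turn [-0.428 -0.001 -0.001]
0.5 shift [ 1.000e-03  1.004e+00 -2.460e-01] turn [-0.476 -0.001 -0.001]
0.55 shift [ 1.000e-03  1.096e+00 -2.980e-01] turn [-0.523 -0.001 -0.001]
0.6 shift [ 1.000e-03  1.184e+00 -3.560e-01] turn [-0.571 -0.001 -0.001]
0.65 shift [ 1.00e-03  1.27e+00 -4.17e-01] turn [-0.619 -0.001 -0.001]
0.7 shift [ 1.000e-03  1.352e+00 -4.830e-01] turn [-0.667 -0.001 -0.001]
0.75 shift [ 1.000e-03  1.431e+00 -5.520e-01] turn [-0.714 -0.001 -0.001]
```

```bash
python3 -m crank '[{"dx":0,"dy":0.05,"dz":0.004,"ax":-0.023,"ay":0,"az":0},{"dx":0,"dy":0.1,"dz":0.008,"ax":-0.046,"ay":0,"az":0},{"dx":0,"dy":0.15,"dz":0.004,"ax":-0.07,"ay":0,"az":0},{"dx":0,"dy":0.204,"dz":0,"ax":-0.094,"ay":0,"az":0},{"dx":0,"dy":0.255,"dz":-0.006,"ax":-0.118,"ay":0,"az":0},{"dx":0,"dy":0.309,"dz":-0.013,"ax":-0.141,"ay":0,"az":0},{"dx":0,"dy":0.36,"dz":-0.022,"ax":-0.165,"ay":0,"az":0},{"dx":0,"dy":0.413,"dz":-0.031,"ax":-0.189,"ay":0,"az":0},{"dx":0,"dy":0.465,"dz":-0.042,"ax":-0.213,"ay":0,"az":0},{"dx":0,"dy":0.515,"dz":-0.054,"ax":-0.237,"ay":0,"az":0},{"dx":0,"dy":0.515,"dz":-0.054,"ax":-0.237,"ay":0,"az":0},{"dx":0,"dy":0.515,"dz":-0.054,"ax":-0.237,"ay":0,"az":0}]'; python3 arc.py
python3 - <<'E'
from h import *
im=snap('side','pics/side8.png')
E
```

```text
time: 12.02
tcp_pos: [0.4731, -0.041, 0.1241]
orientation: [-152.9, 89.7, 34.8]
force: [4.0, 3.6, -0.5]
grip_width: 0.017
t 12.0167 tcp [ 0.4731 -0.041   0.1241] r 0.16726930868319975 ang from pivot 0.2421226182767695 F [ 4.   3.6 -0.5] grip 0.017 tooly [ 0.133 -0.991 -0.003] q [-17.  -0. 124.   0.  56.  65.]
0.05 shift [ 0.001 -0.402 -0.025] turn [ 0.188 -0.005  0.003]
0.1 shift [ 0.001 -0.298 -0.007] turn [ 0.141 -0.005  0.003]
0.15 shift [ 0.    -0.194  0.006] turn [ 0.093 -0.005  0.003]
0.2 shift [ 0.    -0.089  0.013] turn [ 0.045 -0.005  0.003]
0.25 shift [-0.     0.017  0.015] turn [-0.003 -0.005  0.003]
0.3 shift [-0.     0.122  0.012] turn [-0.05  -0.005  0.002]
0.35 shift [-0.001  0.227  0.004] turn [-0.098 -0.005  0.002]
0.4 shift [-0.001  0.331 -0.009] turn [-0.146 -0.005  0.002]
0.45 shift [-0.001  0.435 -0.028] turn [-0.194 -0.005  0.002]
0.5 shift [-0.001  0.537 -0.052] turn [-0.241 -0.005  0.002]
0.55 shift [-0.001  0.639 -0.081] turn [-0.289 -0.005  0.002]
0.6 shift [-0.001  0.738 -0.114] turn [-0.337 -0.005  0.002]
0.65 shift [-0.001  0.836 -0.153] turn [-0.385 -0.005  0.002]
0.7 shift [-0.001  0.932 -0.197] turn [-0.432 -0.005  0.001]
0.75 shift [-1.000e-03  1.026e+00 -2.450e-01] turn [-0.48  -0.005  0.001]
```

View pics/side8.png

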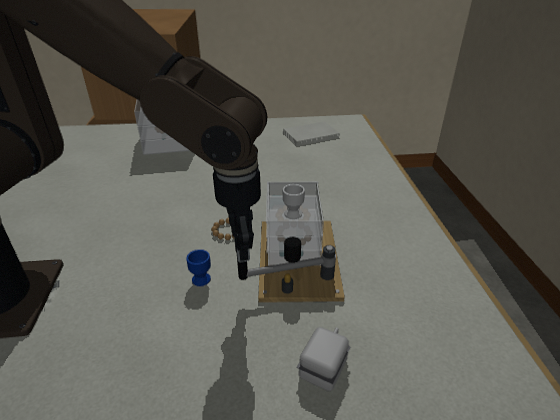

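The side view shows the bar swinging with the gripper and the cup still standing in the tray at (293,195). I'll carry on over the click to about 0.7.

```bash
python3 -m crank '[{"dx":0,"dy":0.07,"dz":0.005,"ax":-0.027,"ay":0,"az":0},{"dx":0,"dy":0.122,"dz":0.005,"ax":-0.05,"ay":0,"az":0},{"dx":0,"dy":0.175,"dz":0,"ax":-0.074,"ay":0,"az":0},{"dx":0,"dy":0.227,"dz":-0.002,"ax":-0.098,"ay":0,"az":0},{"dx":0,"dy":0.28,"dz":-0.01,"ax":-0.122,"ay":0,"az":0},{"dx":0,"dy":0.331,"dz":-0.016,"ax":-0.146,"ay":0,"az":0},{"dx":0,"dy":0.383,"dz":-0.025,"ax":-0.17,"ay":0,"az":0},{"dx":0,"dy":0.435,"dz":-0.035,"ax":-0.194,"ay":0,"az":0},{"dx":0,"dy":0.487,"dz":-0.046,"ax":-0.217,"ay":0,"az":0},{"dx":0,"dy":0.537,"dz":-0.058,"ax":-0.241,"ay":0,"az":0},{"dx":0,"dy":0.588,"dz":-0.073,"ax":-0.265,"ay":0,"az":0},{"dx":0,"dy":0.639,"dz":-0.088,"ax":-0.289,"ay":0,"az":0},{"dx":0,"dy":0.689,"dz":-0.104,"ax":-0.313,"ay":0,"az":0},{"dx":0,"dy":0.738,"dz":-0.12,"ax":-0.337,"ay":0,"az":0},{"dx":0,"dy":0.787,"dz":-0.14,"ax":-0.361,"ay":0,"az":0},{"dx":0,"dy":0.836,"dz":-0.16,"ax":-0.385,"ay":0,"az":0},{"dx":0,"dy":0.885,"dz":-0.182,"ax":-0.409,"ay":0,"az":0},{"dx":0,"dy":0.932,"dz":-0.205,"ax":-0.432,"ay":0,"az":0},{"dx":0,"dy":0.932,"dz":-0.205,"ax":-0.432,"ay":0,"az":0},{"dx":0,"dy":0.932,"dz":-0.205,"ax":-0.432,"ay":0,"az":0}]'; python3 arc.py | head -1
python3 -m crank '[{"dx":0,"dy":0,"dz":0,"ax":0,"ay":0,"az":0},{"dx":0,"dy":0,"dz":0,"ax":0,"ay":0,"az":0},{"dx":0,"dy":0,"dz":0,"ax":0,"ay":0,"az":0},{"dx":0,"dy":0,"dz":0,"ax":0,"ay":0,"az":0},{"dx":0,"dy":0,"dz":0,"ax":0,"ay":0,"az":0}]'
python3 - <<'E'
from h import *
im=snap('side','pics/side9.png')
cv2.imwrite('pics/s9c.png',cv2.convertScaleAbs(cv2.resize(im[160:390,170:370],None,fx=2.6,fy=2.6),alpha=1.6))
snap('wrist','pics/wrist9.png'); im=snap('top','pics/top9.png')
cv2.imwrite('pics/t9c.png',cv2.convertScaleAbs(cv2.resize(im[140:300,140:430],None,fx=2.7,fy=2.7),alpha=1.6))
E
python3 arc.py|head -1
```

```text
time: 13.73
tcp_pos: [0.4994, -0.1104, 0.124]
orientation: [-150.0, 89.4, 63.4]
force: [-1.4, 7.2, 4.8]
grip_width: 0.017
t 13.7333 tcp [ 0.4994 -0.1104  0.124 ] r 0.1665720571660254 ang from pivot 0.6901126813510872 F [-1.4  7.2  4.8] grip 0.017 tooly [ 0.551 -0.835 -0.005] q [-24.   5. 119.   1.  56.  32.]
time: 14.15
tcp_pos: [0.4983, -0.1082, 0.124]
orientation: [-127.7, 89.2, 85.7]
force: [-4.9, 5.6, 6.6]
grip_width: 0.0167
t 14.3 tcp [ 0.4983 -0.1082  0.124 ] r 0.16628811172817068 ang from pivot 0.6756498523594936 F [-5.2  6.4  6.4] grip 0.017 tooly [ 0.55  -0.835 -0.011] q [-24.   4. 119.   1.  57.  32.]
```

View pics/s9c.png

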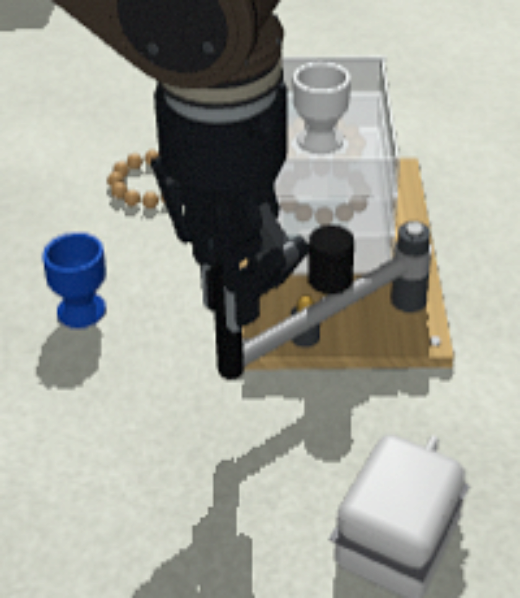

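View pics/t9c.png

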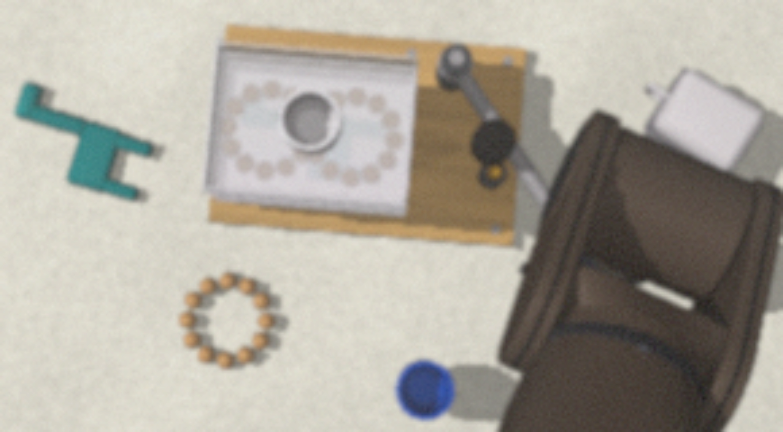

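View pics/wrist9.png

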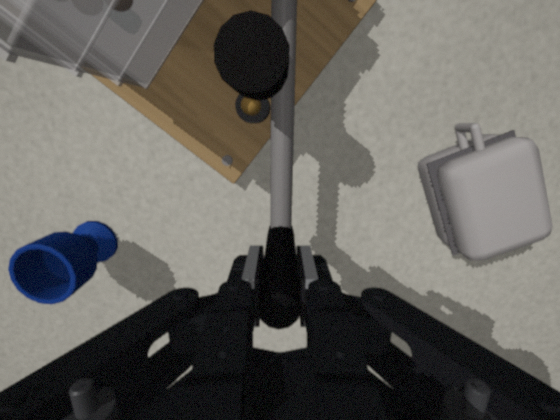

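The bar is past the pin: the wrist view has the bar edge at x=272 and the pin at x=252. The pin's tip in the side view is back on the same pixel as before the swing, so it has popped up. TCP geometry puts the arm at 0.68 rad, and the pose held steady over 0.15 s. The cup is upright in the tray and the bystanders are unmoved, so I'm handing in.

```bash
python3 -c "
from workcell import ctrl
print(ctrl.finish_job()); s=ctrl.read_state(); print(s['time'],s['tcp_pos'],s['force'],s['grip_width'])"
```

```text
the job is handed in; nothing more can be done
None
the job is handed in; nothing more can be done
```

I stood the white egg cup mouth-up in the top tray and swung the tensioner arm past its click. I handed in at about 14.3 s with the gripper still pinching the handle post at a 40 N setting. The hand-in gave no verdict.

- **Cup:** I lowered it until the floor took about 7 N, then opened the fingers part way and went straight up. The last pictures show it upright inside the tray, near the middle, and untouched.
- **Arm:** I measured it at about 0.68 rad from the gripper position, against the 0.56 needed. It eased back about 2 mm at the handle while settling, then did not move over the last 0.15 s. The wrist sensed about 8 N sideways, which is close to the expected spring force.
- **Click pin:** In the side view its tip is on the same pixel as before the swing, so I take it as fully up. I had no direct reading of the pin or of the finger-to-arm force.
- **Bystanders:** The case, the bead ring and the giraffe look unmoved in the last top and side views. I judged that by eye and did not measure it.

No check failed. One command was refused whole because it left out some of the row keys, and it moved nothing.

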